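# Undo the left-hand-thread disc nut of a vegetable slicer

## Task

The slicing disc has to come off for washing: loosen the red wing nut on the vegetable slicer by about a quarter turn and let go of it. It has a left-hand (reverse) thread, so it undoes the opposite way from an ordinary nut; do not tighten it. Leave the blue wing nut of the grating machine as it is and do not push the mushroom punnet about.

Things in the scene. Friction and masses are not known exactly. Their poses are not given: they have to be found in the camera images.
- slicer_nut (a joint): Turn of the red wing nut on the slicer (rad), axis upright. Left-hand thread: grows as the nut is turned CLOCKWISE seen from above, which loosens it and lifts it 2 mm per rad. Starts tight, at 0 to 0.15; loose enough beyond 1.2; goes on to 2.4. Smaller than at the start means tighter (stop at -0.4). About 0.12 N m of friction; it stays where it is left.
- slicer_nut_grip (a point): Grip point in the middle of the red wing, on the turning axis, 32 mm above a steel disc (170 mm across, two long blade slots, top 115 mm above the table). The wing is an upright flat bar, 64 mm long (this point's x), 14 mm thick (its y), reaching 14 mm above and 24 mm below this point; below it a foot 36 mm across, 8 mm high. z is up; the point turns and rises with the nut.
- grater_nut (a joint): Turn of the blue wing nut (same shape and size) on the other machine, whose disc has rings of round holes (rad, growing clockwise from above). Starts at -0.1 to 0.1 and must stay so. Both machines are white, fixed, 180 x 180 x 90 mm, side by side with axes 0.34 to 0.55 m apart; either may be on the left.
- punnet_center (a point): Centre of the pale wooden punnet of mushrooms, 110 x 160 x 55 mm (the mushrooms reach 85 mm above the table), loose on the table beyond the machines; this point is 27.5 mm above the table.

How it is judged:
By the outcome, as a careful person would: the job done as asked, in the order asked, and still so for the second after the job is handed in, with the robot touching nothing.
It also fails if it takes over 32 s, if anything falls off the work surface, if the arm or the gripper's body presses on something with over 40 N, if the wrist force passes 120 N, or if a joint passes its speed limit or range.

## Robot

A 6-joint arm with a two-finger parallel gripper is mounted at the origin on the work surface. World frame = base frame: x ahead of the robot, y to its left, z up, the work surface at z = 0. Lengths are in m, angles in rad, forces in N, time in s.
With the tool pointing down it reaches from about 0.35 to 0.85 m from the base axis. Payload 8.1 kg.
Tool frame: the origin (TCP) lies at the very end of the fingers, on their centre line; the grasp point (between the pads) lies 19 mm behind it; z points along the fingers, y is the line along which they close (so a half turn about z gives the same grasp; the last joint's range is limited). The gripper opens to 93 mm and grips with 3 to 60 N. Pads are 15 mm wide; open, the fingers measure 128 mm over their backs; the gripper's body (75 mm by 188 mm) begins 65 mm behind the grasp point.
Start: joints at [1.157, 0.13, 1.488, -0, 1.523, -0.085], TCP at [0.194, 0.568, 0.181] pointing down, gripper open.
Joint ranges: [-2.96, 2.96], [-0.89, 2.26], [0.02, 2.5], [-1.34, 4.48], [0, 2.73], [-2.66, 2.66]. Speed limits (rad/s): [2.39, 2.39, 2.79, 3.14, 3.14, 3.14].

## Interface

Orientations are given as a rotation vector (axis times angle).
In Python, from plant import read_state, eyes, workorder gives the robot as it stands. The module is installed in compiled form; this text tells all that it offers.
- The arm moves only by the tool play_rows, never from a script. Its argument "targets" is one flat list of numbers, 4 for each row, row after row: the shift along the tool's x, y, z in cm, then the turn about the tool's z in degrees. In form: [dx, dy, dz, roll, dx, dy, dz, roll, ...]. A call has 1 to 8 rows; each row is the pose to reach, as a shift and turn from the pose commanded when the call began, along the tool's axes at that moment; what a row does not reach only later rows make up. A row lasts 1/12 s, in which the tool goes at most 41.7 mm and 7.16 degrees, less where a joint would pass 70% of its speed; a pose out of reach is approached as far as the arm can. A call with a gripper value outside its range is refused whole. "grip" is the finger opening in cm, from 0 to 9.3, set as the call begins (left out, the last holds). The fingers move at their own pace and stop on an object; "grip_force" is the grip in N (left out, the last holds). Time passes only in rows, so rows that repeat a pose let the fingers close. It gives the time, the measured TCP pose, the force, the opening and the grip force at its end, in the units of the state.
- read_state(): the state, without advancing time (a new reading comes with each control period).
- eyes.read_camera(name): name is "scene" or "top"; returns a dict with "image" (420x560x3 uint8, red, green, blue), "vfov" (degrees; the focal length in pixels is half the picture's height over the tangent of half this angle, whatever the lens; pixels are square), "cx", "cy" (the principal point, pixels), "cam_to_world" (4x4, takes a point from camera to world coordinates). Camera axes: x right, y up, looking along -z (the intrinsics and any distortion apply to the point x, -y, -z); pixel columns grow to the right and rows downward; lengths in m; the calibration is good to about 2 mm. A picture is of the moment at which its call begins. There is no depth.
- workorder.close_job(): hands the job in; it is judged then, once.
The state is a dict: "t": time; "q": joint angles; "dq": joint speeds; "joint_torque": joint torques, N m; "tool_pos": TCP position; "orientation": TCP orientation; "force": force on the tool from outside, world axes, zero at the start; "wrist_torque": the same for the moment, N m; "opening": finger opening in m; "gripper_force": force on a finger pad.
Only numpy, scipy, OpenCV 4.12 (cv2) and the standard library are available. Lean on these libraries where they do the work, as an engineer would, in place of code of your own. Each camera call takes 0.05 s, during which the arm holds its last target. There are 200 camera calls.

## Working session

There is one attempt and no reset: what is moved stays moved. The work goes in short steps, Python scripts to look and compute and a tool call to move; the robot and the scene stay as the last step left them, time stands still between calls to the robot, and variables do not carry over. Pictures are saved under pics/ and viewed, at most 10 in all, crops included, and the job is handed in when it is done.

Besides the shell and the picture viewer there is one more tool, called after ">>>" as name(argument=value, ...) on one line, values as JSON. play_rows: Moves the arm, as the interface text tells. Its arguments: {"type":"object","properties":{"targets":{"type":"array"},"grip":{"type":"number"},"grip_force":{"type":"number"}},"required":["targets"]}

```bash
mkdir -p pics; python3 - <<'E'
from plant import read_state, eyes
import cv2,numpy as np
s=read_state(); print(s)
for n in("scene","top"):
    c=eyes.read_camera(n); cv2.imwrite(f"pics/{n}0.png",c["image"][:,:,::-1])
    print(n,{k:v for k,v in c.items() if k!="image"})
E
```

```text
{'t': 0.0, 'q': array([ 1.15658051e+00,  1.31155571e-01,  1.48926334e+00,  1.45405888e-05,
        1.52298789e+00, -8.53829369e-02]), 'dq': array([-0.00025871, -0.00169334,  0.0001757 ,  0.00144388,  0.0012708 ,
       -0.00036771]), 'joint_torque': array([-2.02860106e-04, -5.59889138e+01, -4.91727233e+01,  7.67085934e-02,
        3.63803166e-02, -1.70477392e-04]), 'tool_pos': array([0.19347324, 0.56728805, 0.1800996 ]), 'orientation': array([-5.14130607e-01, -3.09876757e+00,  2.75516042e-03]), 'force': array([0.05051329, 0.83216958, 1.18176202]), 'wrist_torque': array([-0.00882203, -0.03378749, -0.08347596]), 'gripper_force': 0.0, 'opening': 0.09310917968512203}
scene {'vfov': 49.17333485540667, 'cx': 280.0024035474654, 'cy': 206.55498169375218, 'cam_to_world': array([[-0.74190223, -0.4379152 ,  0.50775127,  1.0707187 ],
       [ 0.67015694, -0.45978556,  0.58265505,  0.53779503],
       [-0.0216968 ,  0.77254613,  0.63458784,  0.70719015],
       [ 0.        ,  0.        ,  0.        ,  1.        ]])}
top {'vfov': 52.82221251923156, 'cx': 275.1098747549527, 'cy': 204.57895302281452, 'cam_to_world': array([[-0.01952215,  0.9937416 , -0.1099842 ,  0.50852502],
       [-0.9992848 , -0.02295665, -0.03004784, -0.01468399],
       [-0.03238466,  0.10931894,  0.99347904,  0.85239458],
       [ 0.        ,  0.        ,  0.        ,  1.        ]])}
```

View pics/scene0.png

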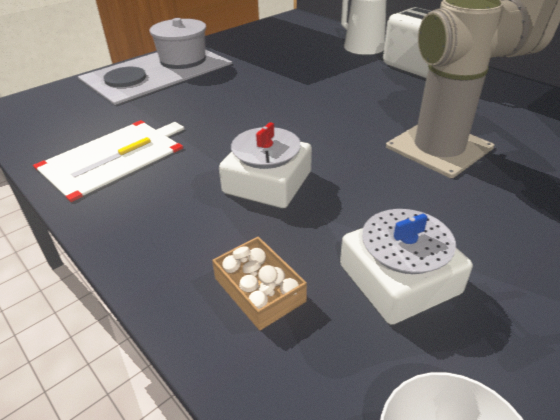

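View pics/top0.png

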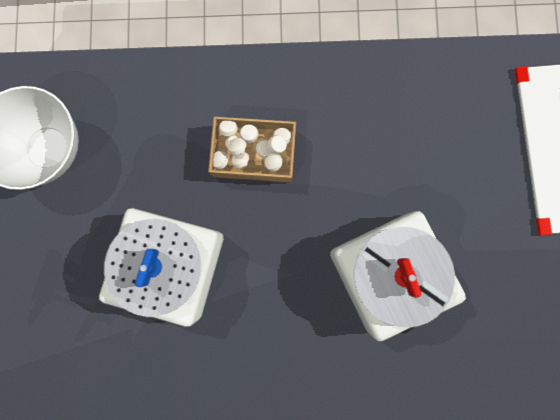

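The scene view shows the red nut at about (265,135) on the slicer and the blue one at (411,228). In the top view red is at (408,278), blue at (148,267), and the punnet at (253,149). Next I'll measure the red wing.

```bash
cat > h.py <<'E'
import cv2,numpy as np
from plant import read_state, eyes
def ray(c,u,v):
    f=c["image"].shape[0]/2/np.tan(np.radians(c["vfov"]/2))
    M=c["cam_to_world"]; d=M[:3,:3]@np.array([(u-c["cx"])/f,-(v-c["cy"])/f,-1]); return M[:3,3],d
def onz(c,u,v,z):
    o,d=ray(c,u,v); return o+d*(z-o[2])/d[2]
def proj(c,P):
    f=c["image"].shape[0]/2/np.tan(np.radians(c["vfov"]/2))
    M=c["cam_to_world"]; p=M[:3,:3].T@(np.array(P)-M[:3,3]); return np.array([c["cx"]-f*p[0]/p[2],c["cy"]+f*p[1]/p[2]])
def mask(c,col):
    I=c["image"].astype(int); r,g,b=I[...,0],I[...,1],I[...,2]
    m=(r>90)&(r>2*g)&(r>2*b) if col=="red" else (b>90)&(b>2*r)
    return m.astype(np.uint8)
def comp(m,near):
    n,l,st,ce=cv2.connectedComponentsWithStats(m)
    i=1+np.argmin(np.linalg.norm(ce[1:]-near,axis=1)); return (l==i).astype(np.uint8),ce[i],st[i]
E
python3 - <<'E'
from h import *
for n,near in(("scene",(265,135)),("top",(408,278))):
    c=eyes.read_camera(n); m,ce,st=comp(mask(c,"red"),near); print(n,ce,st)
    x,y=int(ce[0]),int(ce[1]); I=c["image"][y-50:y+50,x-60:x+60,::-1]
    cv2.imwrite(f"pics/{n}1.png",cv2.resize(I,None,fx=6,fy=6,interpolation=cv2.INTER_NEAREST)); print("crop origin",x-60,y-50)
    for z in(.139,.147,.161): print(z,onz(c,*ce,z))
c=eyes.read_camera("top")
# disc by grey contour: HSV
I=cv2.cvtColor(c["image"],cv2.COLOR_RGB2HSV)
print([c["image"][y,x] for x,y in((420,245),(440,270),(400,315),(345,290),(450,295))])
E
```

```text
scene [265.32165605 135.8566879 ] [257 122  17  26 314]
crop origin 205 85
0.139 [ 0.46215617 -0.2069854   0.139     ]
0.147 [ 0.47072461 -0.19649905  0.147     ]
0.161 [ 0.48571937 -0.17814793  0.161     ]
top [406.9045045 277.4      ] [395 259  26  38 555]
crop origin 346 227
0.139 [ 0.46160506 -0.20829092  0.139     ]
0.147 [ 0.46213122 -0.20611982  0.147     ]
0.161 [ 0.463052   -0.20232038  0.161     ]
[array([198, 200, 203], dtype=uint8), array([195, 195, 199], dtype=uint8), array([198, 199, 203], dtype=uint8), array([54, 56, 61], dtype=uint8), array([193, 195, 198], dtype=uint8)]
```

View pics/top1.png

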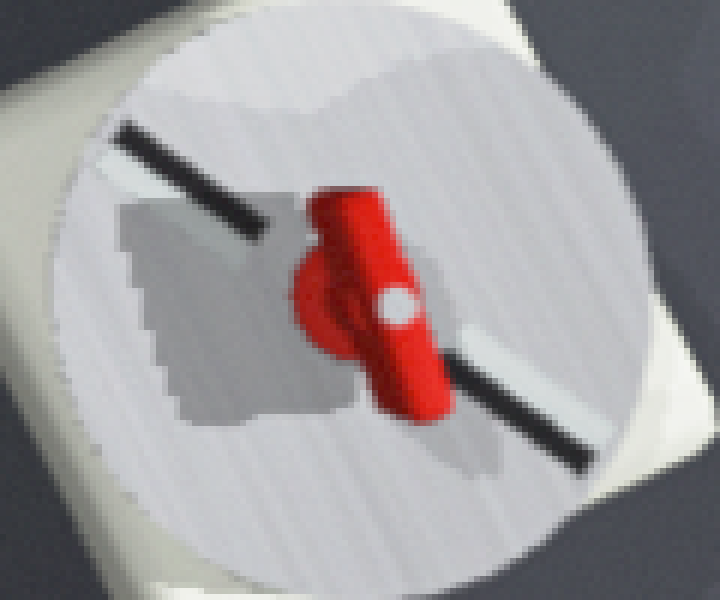

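View pics/scene1.png

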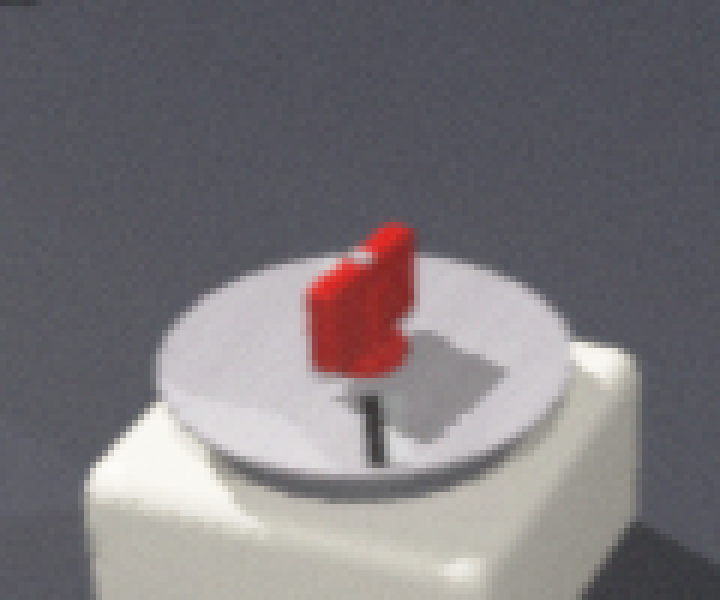

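The dot on top of the wing is at about (412,278) in the top view and (265,128) in the scene view. The wing's right top edge runs from crop (380,190) to (452,410), and the disc centre is at about crop (352,300).

```bash
python3 - <<'E'
from h import *
from scipy.spatial.transform import Rotation as R
t=eyes.read_camera("top"); s=eyes.read_camera("scene")
p=lambda x,y:(346+x/6-.5,227+y/6-.5)
q=lambda x,y:(205+x/6-.5,85+y/6-.5)
print("disc",onz(t,*p(352,300),.115),"disc scene",onz(s,*q(366,364),.115))
print("dot",onz(t,*p(398,306),.161),onz(s,*q(362,258),.161))
# two-view
A=[];b=[]
for c,px in((t,p(398,306)),(s,q(362,258))):
    o,d=ray(c,*px); d/=np.linalg.norm(d); Q=np.eye(3)-np.outer(d,d); A.append(Q);b.append(Q@o)
print("tri",np.linalg.lstsq(np.vstack(A),np.hstack(b),rcond=None)[0])
a,e=onz(t,*p(380,190),.161),onz(t,*p(452,410),.161); print(a,e,np.linalg.norm(a-e),"yaw",np.degrees(np.arctan2(*(a-e)[1::-1])))
# minAreaRect of upper face: bright red only
m,_,_=comp(((t["image"][...,0]>190)&(t["image"][...,1]<90)).astype(np.uint8),(410,278))
r=cv2.minAreaRect(np.argwhere(m)[:,::-1].astype(np.float32)); B=cv2.boxPoints(r);print(r)
W=[onz(t,*x,.161) for x in B]; print([(np.linalg.norm(W[i]-W[i-1]),np.degrees(np.arctan2(*(W[i]-W[i-1])[1::-1]))) for i in range(4)])
# blue record
mb,cb,_=comp(mask(t,"blue"),(148,267)); print("blue",cb,cv2.minAreaRect(np.argwhere(mb)[:,::-1].astype(np.float32)))
st=read_state(); M=R.from_rotvec(st["orientation"]).as_matrix(); print(M.round(3))
E
```

```text
disc [ 0.46162299 -0.21025747  0.115     ] disc scene [ 0.46478769 -0.20480451  0.115     ]
dot [ 0.46275724 -0.2101167   0.161     ] [ 0.4614259  -0.20819819  0.161     ]
tri [ 0.46195833 -0.20931151  0.1609229 ]
[ 0.49348838 -0.20701676  0.161     ] [ 0.43530946 -0.22280626  0.161     ] 0.060283455351935224 yaw 15.184076727751346
((408.6893310546875, 267.75445556640625), (18.230770111083984, 6.076923847198486), 67.38013458251953)
[(np.float64(0.028574002360499014), np.float64(19.88111530476164)), (np.float64(0.009792820895510559), np.float64(-68.72471010429484)), (np.float64(0.02858006080648242), np.float64(-160.21271262957686)), (np.float64(0.009745886630230457), np.float64(111.24660285496472))]
blue [148.5088968  267.72953737] ((149.81900024414062, 269.0068054199219), (20.51651954650879, 39.95676040649414), 19.653823852539062)
[[-0.946  0.323 -0.   ]
 [ 0.323  0.946 -0.   ]
 [ 0.    -0.    -1.   ]]
```

>>> play_rows(targets=[0,0,-4,0,0,0,-8,0,-3,-2,-10,0,-6.5,-4,-10,0,-10,-6,-10,0,-13.5,-8,-10,0,-17,-10,-10,0,-20.5,-12,-10,0], grip=9.3, grip_force=40)

```text
t: 1.02
tool_pos: [0.3499, 0.3866, 0.2814]
orientation: [0.513, 3.099, 0.001]
force: [0.5, 0.4, 0.0]
opening: 0.0932
gripper_force: 0.0
```

>>> play_rows(targets=[-1.9,-3.3,0,-2,-3.7,-6.6,0,-4,-5.6,-9.9,0,-6,-7.5,-13.2,0,-8,-9.4,-16.5,0,-10,-11.2,-19.8,0,-12,-13.1,-23.2,0,-14,-15,-26.5,0,-16])

```text
t: 1.68
tool_pos: [0.4052, 0.0871, 0.2814]
orientation: [0.074, 3.14, 0.0]
force: [1.1, 0.9, -0.3]
opening: 0.0932
gripper_force: 0.0
```

```bash
cat > d.py <<'E'
import sys
from h import *
from scipy.spatial.transform import Rotation as R
s=read_state(); M=R.from_rotvec(s["orientation"]).as_matrix(); x,y,z,yaw=map(float,sys.argv[1:])
d=M.T@(np.array([x,y,z])-s["tool_pos"]); cy=np.degrees(np.arctan2(M[1,0],M[0,0]))
print("t",s["t"],"pos",s["tool_pos"].round(4),"yaw",cy.round(1),"shift cm",(100*d).round(2),"roll",((cy-yaw+180)%360-180).round(1),"q",s["q"].round(2),"axis z",M[:,2].round(3))
E
python3 d.py .462 -.210 .25 196
```

```text
t 1.6833 pos [0.4052 0.0871 0.2814] yaw 177.3 shift cm [ -7.08 -29.41   3.15] roll -18.7 q [ 0.09 -0.4   1.79 -0.    1.75 -1.44] axis z [ 0.001  0.    -1.   ]
```

>>> play_rows(targets=[-0.9,-3.7,0,-2,-1.8,-7.4,0,-4,-2.7,-11,0,-7,-3.5,-14.7,0,-9,-4.4,-18.4,0,-12,-5.3,-22,0,-14,-6.2,-25.7,0,-17,-7.1,-29.4,1,-18.7])

```text
t: 2.35
tool_pos: [0.4625, -0.2108, 0.2732]
orientation: [-0.437, 3.108, -0.004]
force: [1.0, 0.3, 0.3]
opening: 0.0928
gripper_force: 0.0
```

>>> play_rows(targets=[0,0,0,0,0,0,0,0,0,0,0,0])

```text
t: 2.6
tool_pos: [0.4615, -0.2081, 0.271]
orientation: [0.432, -3.111, -0.001]
force: [-0.3, -0.7, 0.3]
opening: 0.0929
gripper_force: 0.0
```

```bash
python3 d.py .462 -.210 .20 196; python3 - <<'E'
from h import *
c=eyes.read_camera("top"); cv2.imwrite("pics/top2.png",c["image"][:,:,::-1])
E
```

```text
t 2.6 pos [ 0.4615 -0.2081  0.271 ] yaw -164.2 shift cm [ 0.01 -0.2   7.1 ] roll -0.2 q [-0.53 -0.14  1.6   0.    1.69 -2.37] axis z [-0.     0.001 -1.   ]
```

View pics/top2.png

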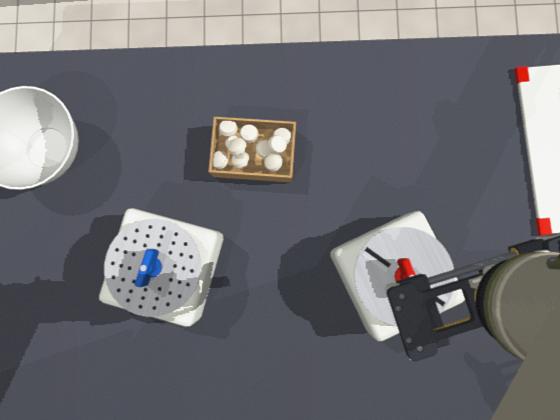

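```bash
python3 - <<'E'
from h import *
c=eyes.read_camera("top")
for z in(.271,.34,.4): print(z,proj(c,[.4615,-.2081,z]))
c=eyes.read_camera("scene"); cv2.imwrite("pics/scene2.png",c["image"][:,:,::-1])
for z in(.271,.161): print(z,proj(c,[.4615,-.2081,z]))
E
```

```text
0.271 [434.0777244  283.56736118]
0.34 [454.05969166 288.03501339]
0.4 [476.51407964 293.05545981]
0.271 [262.72629723  83.91078659]
0.161 [264.83657297 127.52578261]
```

View pics/scene2.png

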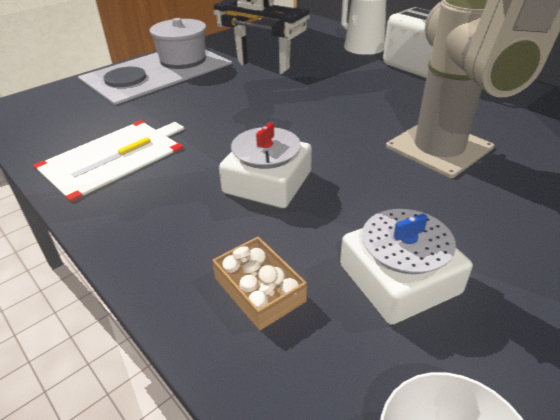

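The scene view shows the open fingertips at about (242,66) and (286,69), roughly 16 px above where the reported TCP should appear. I'll check that mismatch on enlarged crops before going down.

```bash
python3 - <<'E'
from h import *
from scipy.spatial.transform import Rotation as R
s=read_state();M=R.from_rotvec(s["orientation"]).as_matrix();p=s["tool_pos"];print(p)
out=[]
for n,o in(("scene",(190,0)),("top",(375,225))):
    c=eyes.read_camera(n); I=cv2.resize(c["image"][o[1]:o[1]+145,o[0]:o[0]+185,::-1],None,fx=4,fy=4,interpolation=cv2.INTER_CUBIC)[:, :740]
    k=2.1
    for q,col in((p,(0,255,0)),(p+M[:,1]*.0465,(255,0,255)),(p-M[:,1]*.0465,(255,255,0)),(p-M[:,2]*.084,(0,255,255))):
        u=(proj(c,q)-o)*4; cv2.drawMarker(I,tuple(int(a) for a in u),col,cv2.MARKER_CROSS,16,1)
    out.append(I[:, :])
cv2.imwrite("pics/c3.png",cv2.resize(np.vstack(out),None,fx=.515,fy=.515,interpolation=cv2.INTER_AREA))
E
```

```text
[ 0.46204704 -0.20722773  0.2718728 ]
```

View pics/c3.png

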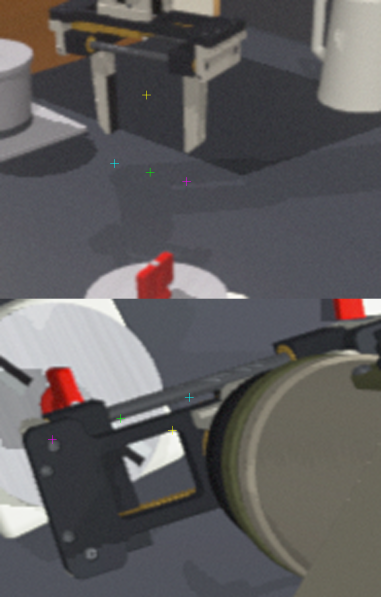

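```bash
python3 - <<'E'
from h import *
from scipy.spatial.transform import Rotation as R
t=eyes.read_camera("top"); s=eyes.read_camera("scene")
st=read_state();M=R.from_rotvec(st["orientation"]).as_matrix()
for ps,pt in(((245,22),(72,578)),((197,50),(30,425))):
    a=(190+ps[0]/2.06,ps[1]/2.06); b=(375+pt[0]/2.06,225+(pt[1]-298.7)/2.06)
    (o1,d1),(o2,d2)=ray(s,*a),ray(t,*b)
    k=np.linalg.lstsq(np.c_[d1,-d2],o2-o1,rcond=None)[0]; P1,P2=o1+d1*k[0],o2+d2*k[1]
    print((P1+P2)/2,"gap",np.linalg.norm(P1-P2),"tool frame",M.T@((P1+P2)/2-st["tool_pos"]))
for z in (.271,.29,.31): print(z,[onz(s,190+x/2.06,y/2.06,z).round(3) for x,y in((115,131),(185,150),(151,142))])
E
```

```text
[ 0.40199999 -0.12740191  0.43081452] gap 0.001105509135161519 tool frame [ 0.03558575  0.09345305 -0.15923167]
[ 0.47309765 -0.11471248  0.4237968 ] gap 0.0033194706175877675 tool frame [-0.03625847  0.08614053 -0.15215484]
0.271 [array([ 0.416, -0.325,  0.271]), array([ 0.394, -0.226,  0.271]), array([ 0.407, -0.27 ,  0.271])]
0.29 [array([ 0.444, -0.287,  0.29 ]), array([ 0.424, -0.193,  0.29 ]), array([ 0.436, -0.235,  0.29 ])]
0.31 [array([ 0.475, -0.248,  0.31 ]), array([ 0.455, -0.158,  0.31 ]), array([ 0.466, -0.198,  0.31 ])]
```

>>> play_rows(targets=[0,-0.1,3,0,0,-0.2,6,0,0,-0.2,9,0,0,-0.2,10,0,0,-0.2,10,0,0,-0.2,10,0])

```text
t: 3.45
tool_pos: [0.4624, -0.21, 0.1719]
orientation: [0.434, -3.111, -0.0]
force: [-0.3, 0.2, 0.7]
opening: 0.093
gripper_force: 0.0
```

```bash
python3 d.py .462 -.2097 .131 196; cat > v.py <<'E'
import sys
from h import *
from scipy.spatial.transform import Rotation as R
s=read_state();M=R.from_rotvec(s["orientation"]).as_matrix();p=s["tool_pos"];print(p)
out=[]
for n,o in(("scene",(195,30)),("top",(375,225))):
    c=eyes.read_camera(n); I=cv2.resize(c["image"][o[1]:o[1]+130,o[0]:o[0]+130,::-1],None,fx=3,fy=3,interpolation=cv2.INTER_CUBIC)
    for q,col in((p,(0,255,0)),(p+M[:,1]*.0465,(255,0,255)),(p-M[:,1]*.0465,(255,255,0))):
        cv2.drawMarker(I,tuple(int(a) for a in (proj(c,q)-o)*3),col,cv2.MARKER_CROSS,12,1)
    out.append(I)
cv2.imwrite(sys.argv[1],np.hstack(out))
E
python3 v.py pics/c4.png
```

```text
t 3.45 pos [ 0.4624 -0.21    0.1719] yaw -164.1 shift cm [0.03 0.04 4.09] roll -0.1 q [-0.53 -0.12  1.75  0.    1.51 -2.38] axis z [-0.  0. -1.]
[ 0.46238244 -0.21002259  0.17189993]
```

View pics/c4.png

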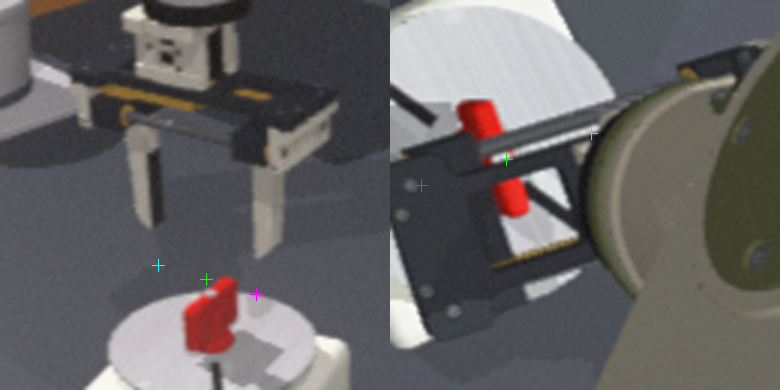

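>>> play_rows(targets=[0,0,1,0,0,0,2,0,0,0,3,0,0,0,4,0,0,0,4,0,0,0,4,0])

```text
t: 4.05
tool_pos: [0.4614, -0.2097, 0.1298]
orientation: [0.433, -3.11, -0.002]
force: [-0.0, -0.1, 0.6]
opening: 0.0932
gripper_force: 0.0
```

```bash
python3 v.py pics/c5.png; python3 -c "
from plant import read_state as r
s=r();print(s['force'],s['opening'])"
```

```text
[ 0.4614177  -0.20972705  0.12980598]
[0.69626356 0.07001981 0.88340551] 0.09289180306587694
```

View pics/c5.png

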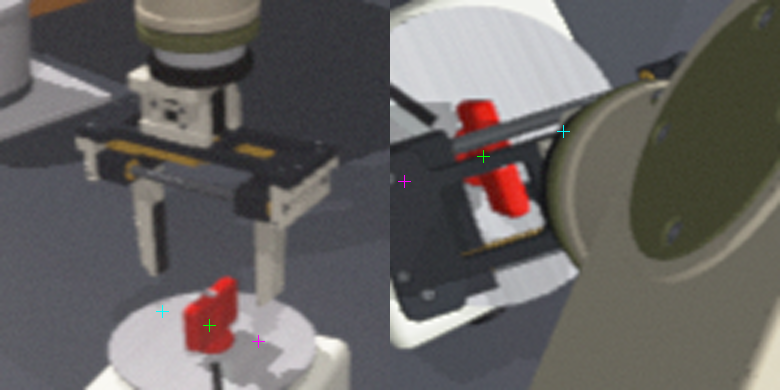

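The tips sit about level with the wing top: inner tips at crop (163,270) and (258,300), dot at (210,293). They are therefore about 37 mm above the reported TCP, and all three views agree. I'll go down in small steps while watching the force.

>>> play_rows(targets=[0,0,0.3,0,0,0,0.6,0,0,0,0.9,0,0,0,1.2,0,0,0,1.2,0])

```text
t: 4.57
tool_pos: [0.4619, -0.21, 0.1183]
orientation: [0.433, -3.111, -0.001]
force: [-0.3, -0.5, 0.1]
opening: 0.0932
gripper_force: 0.0
```

>>> play_rows(targets=[0,0,0.2,0,0,0,0.4,0,0,0,0.6,0,0,0,0.6,0])

```text
t: 4.9
tool_pos: [0.462, -0.2101, 0.1126]
orientation: [0.433, -3.111, -0.001]
force: [0.4, -0.7, -0.6]
opening: 0.0929
gripper_force: 0.0
```

No contact with the reported z already below the disc top, so the reported z really does have that offset. I'll continue to the grasp height.

>>> play_rows(targets=[0,0,0.3,0,0,0,0.6,0,0,0,0.9,0,0,0,1.2,0,0,0,1.5,0,0,0,1.5,0])

```text
t: 5.4
tool_pos: [0.4618, -0.2099, 0.0972]
orientation: [0.433, -3.111, -0.001]
force: [-1.0, -0.6, -0.6]
opening: 0.0933
gripper_force: 0.0
```

```bash
python3 v.py pics/c6.png; python3 -c "
from plant import read_state as r
s=r();print(s['force'],s['t'])"
```

```text
[ 0.46180897 -0.20993325  0.09720334]
[-0.41567073  0.21948667  0.97032907] 5.5
```

View pics/c6.png

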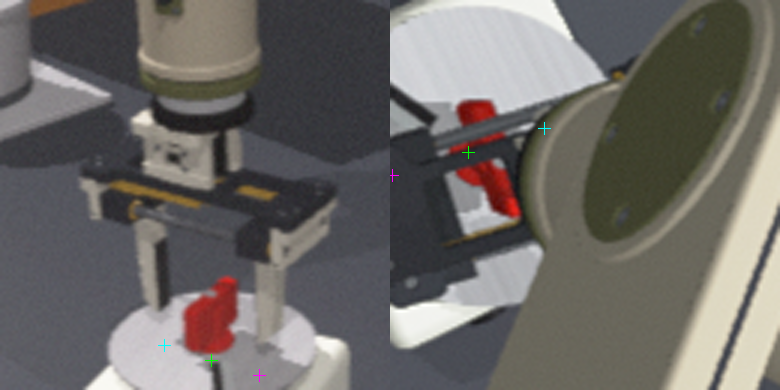

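The fingers now straddle the wing, with tips at about z 0.136. I'll go down 4 mm more and close.

>>> play_rows(targets=[0,0,0.2,0,0,0,0.4,0,0,0,0.4,0])

```text
t: 5.75
tool_pos: [0.4621, -0.2101, 0.0937]
orientation: [0.434, -3.111, -0.0]
force: [-0.8, 0.6, -0.4]
opening: 0.0925
gripper_force: 0.0
```

>>> play_rows(targets=[0,0,0,0,0,0,0,0,0,0,0,0,0,0,0,0,0,0,0,0,0,0,0,0,0,0,0,0,0,0,0,0], grip=0.8, grip_force=35)

```text
t: 6.42
tool_pos: [0.4623, -0.2102, 0.0941]
orientation: [-0.433, 3.112, 0.0]
force: [-0.4, -0.5, -0.6]
opening: 0.0441
gripper_force: 0.0
```

```bash
python3 -c "
from plant import read_state as r
s=r();print(s['force'],s['wrist_torque'],s['opening'],s['gripper_force'],s['tool_pos'],s['q'])"
```

```text
[-0.44655172 -0.51948474 -0.56799229] [ 0.06336607 -0.01307114  0.01739306] 0.044105957502729005 0.0 [ 0.46228334 -0.21021022  0.09413847] [-5.27772235e-01 -6.11322260e-02  1.84534958e+00  8.23274156e-06
  1.35738142e+00 -2.37540023e+00]
```

>>> play_rows(targets=[0,0,0,0,0,0,0,0,0,0,0,0,0,0,0,0,0,0,0,0,0,0,0,0,0,0,0,0,0,0,0,0])

```text
t: 7.08
tool_pos: [0.4624, -0.2104, 0.0942]
orientation: [-0.433, 3.111, -0.001]
force: [-0.0, -2.4, 0.3]
opening: 0.0141
gripper_force: 35.0
```

```bash
python3 -c "
from plant import read_state as r
s=r();print(s['force'],s['wrist_torque'],s['opening'],s['gripper_force'],s['tool_pos'],s['q'])"
```

```text
[-0.02458401 -2.43466983  0.27414618] [-0.20292223 -0.06251156  0.10415932] 0.014082396402845632 34.9658328294754 [ 0.46236635 -0.21039926  0.09420488] [-5.27841866e-01 -6.11366603e-02  1.84522805e+00 -2.04622284e-04
  1.35716362e+00 -2.37542367e+00]
```

The grip holds with a 14 mm opening at 35 N. Positive roll is clockwise from above, because the earlier −16° of roll raised the yaw by 16°. That is the loosening direction.

>>> play_rows(targets=[0,0,-0.01,4,0,0,-0.03,8,0,0,-0.04,12,0,0,-0.06,16,0,0,-0.07,20,0,0,-0.08,24,0,0,-0.1,28,0,0,-0.1,28])

```text
t: 7.75
tool_pos: [0.4623, -0.21, 0.0952]
orientation: [0.337, 3.123, 0.0]
force: [-0.6, -0.4, 0.1]
opening: 0.0135
gripper_force: 35.0
```

```bash
python3 d.py .462 -.2097 .131 -254;python3 -c "
from plant import read_state as r
s=r();print(s['force'],s['wrist_torque'],s['opening'],s['gripper_force'])"
```

```text
t 7.75 pos [ 0.4623 -0.21    0.0952] yaw 167.7 shift cm [ 0.04  0.03 -3.58] roll 61.7 q [-0.53 -0.06  1.84  0.    1.36 -1.88] axis z [ 0.  0. -1.]
[-0.60480372 -0.42112354  0.09855051] [ 0.07796546 -0.09472936 -0.07497507] 0.013545625291403832 34.98609960079193
```

>>> play_rows(targets=[0,0,-0.01,4,0,0,-0.03,8,0,0,-0.04,12,0,0,-0.06,16,0,0,-0.07,20,0,0,-0.08,24,0,0,-0.1,28,0,0,-0.1,30])

```text
t: 8.42
tool_pos: [0.4625, -0.2098, 0.0962]
orientation: [1.131, 2.931, 0.001]
force: [1.0, 2.3, 1.3]
opening: 0.0139
gripper_force: 35.0
```

>>> play_rows(targets=[0,0,-0.01,4,0,0,-0.03,8,0,0,-0.04,12,0,0,-0.06,16,0,0,-0.07,20,0,0,-0.08,24,0,0,-0.1,28,0,0,-0.1,30])

```text
t: 9.08
tool_pos: [0.4628, -0.2096, 0.0972]
orientation: [1.851, 2.538, 0.002]
force: [2.2, 1.5, 0.7]
opening: 0.0135
gripper_force: 35.0
```

>>> play_rows(targets=[0,0,0,0,0,0,0,0])

```text
t: 9.25
tool_pos: [0.4628, -0.2096, 0.0972]
orientation: [1.846, 2.542, 0.002]
force: [3.1, 3.6, -0.4]
opening: 0.0137
gripper_force: 35.0
```

```bash
python3 d.py .462 -.2097 .131 106;python3 - <<'E'
from h import *
s=read_state();print(s['force'],s['wrist_torque'],s['opening'],s['gripper_force'])
c=eyes.read_camera("top");m,ce,st=comp(mask(c,"red"),(408,278));print(ce,st,cv2.minAreaRect(np.argwhere(m)[:,::-1].astype(np.float32)))
E
```

```text
t 9.25 pos [ 0.4628 -0.2096  0.0972] yaw 108.0 shift cm [ 0.02 -0.08 -3.38] roll 2.0 q [-0.53 -0.06  1.84  0.    1.36 -0.84] axis z [ 0.001  0.001 -1.   ]
[ 3.14366552  3.61950754 -0.42450117] [ 0.59055    -0.73745463 -0.06811877] 0.013728930609798058 34.98191714286804
[410.66666667 281.66666667] [410 281   2   2   3] ((410.7500305175781, 281.75), (0.7071067094802856, 1.4142134189605713), 45.0)
```

Turned 88° (about 1.53 rad) with the grip intact. Now I'll open and retreat straight up.

>>> play_rows(targets=[0,0,0,0,0,0,0,0,0,0,0,0,0,0,0,0,0,0,0,0,0,0,0,0,0,0,0,0,0,0,0,0], grip=9)

```text
t: 9.97
tool_pos: [0.4623, -0.2103, 0.0971]
orientation: [-1.85, -2.539, 0.0]
force: [0.1, 0.8, 0.1]
opening: 0.0624
gripper_force: 0.0
```

>>> play_rows(targets=[0,0,0,0,0,0,-0.5,0,0,0,-1.5,0,0,0,-3,0,0,0,-5,0,0,0,-8,0,0,0,-11,0,0,0,-14,0])

```text
t: 10.63
tool_pos: [0.4621, -0.2101, 0.2395]
orientation: [1.849, 2.539, 0.0]
force: [0.3, -0.3, 0.1]
opening: 0.0899
gripper_force: 0.0
```

>>> play_rows(targets=[0,0,-1,0,0,0,-2,0,0,0,-2,0,0,0,-2,0,0,0,-2,0])

```text
t: 11.05
tool_pos: [0.4616, -0.2098, 0.2552]
orientation: [-1.848, -2.537, 0.0]
force: [-0.0, 0.2, 0.1]
opening: 0.0899
gripper_force: 0.0
```

```bash
python3 - <<'E'
from h import *
s=read_state();print(s['t'],s['force'],s['opening'],s['tool_pos'],s['dq'].round(3))
for n,r0,b0 in(("top",(408,278),(148,267)),("scene",(265,135),(411,228))):
    c=eyes.read_camera(n)
    for col,p in(("red",r0),("blue",b0)):
        m,ce,st=comp(mask(c,col),p);print(n,col,ce,st,cv2.minAreaRect(np.argwhere(m)[:,::-1].astype(np.float32)))
        if n=="scene" and col=="red":
            for r in m[120:155,248:284]: print("".join(".#"[v] for v in r))
a=cv2.imread("pics/scene0.png").astype(int);d=np.abs(a-c["image"][:,:,::-1]).max(2)
print("punnet diff",(d[235:325,210:310]>40).sum(),"grater diff",(d[205:315,340:470]>40).sum())
E
```

```text
11.05 [-0.01528551  0.22839864  0.13101357] 0.08994461725801985 [ 0.46155372 -0.20978661  0.25522742] [-0.     0.006  0.009  0.     0.002  0.001]
top red [407.86730769 276.12692308] [389 266  42  22 520] ((409.4379577636719, 275.75518798828125), (20.34614372253418, 41.771881103515625), 85.2363510131836)
top blue [148.56792453 267.0754717 ] [135 249  27  38 530] ((149.81900024414062, 269.0068054199219), (20.51651954650879, 39.95676040649414), 19.653823852539062)
scene red [264.73399015 134.49507389] [253 123  24  24 406] ((264.5, 134.5), (23.0, 23.0), 90.0)
....................................
....................................
....................................
.......###..........................
.....########.......................
.....##########.....................
.....##########.....#...............
.....##########...######............
.....######################.........
......######################........
......#######################.......
......#######################.......
......#######################.......
......#######################.......
......#############
[... 251 characters left out ...]
##################.......
...........#################........
...........################.........
............###########.............
.............#########..............
...............####.................
....................................
....................................
....................................
....................................
....................................
....................................
....................................
....................................
scene blue [409.99676375 228.57281553] [394 214  34  29 618] ((411.4027404785156, 229.92758178710938), (24.485288619995117, 36.86246871948242), 70.34617614746094)
punnet diff 0 grater diff 1365
```

```bash
python3 - <<'E'
from h import *
a={"image":cv2.imread("pics/scene0.png")[:,:,::-1]}
m,ce,st=comp(mask(a,"blue"),(411,228));print(ce,st,cv2.minAreaRect(np.argwhere(m)[:,::-1].astype(np.float32)))
from plant import workorder
print(workorder.close_job())
E
```

```text
[410.00823723 228.61120264] [394 214  33  30 607] ((411.6058349609375, 229.91604614257812), (24.349193572998047, 36.566505432128906), 70.01689147949219)
the job is handed in; nothing more can be done
None
```

I turned the red wing nut about 88° clockwise to loosen it, let go of it and backed clear. In the camera images the blue nut and the punnet are where they started, and the job is handed in.

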